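Deburr a bearing block and hold it ready in the vise

ROBOT

A 7-joint arm with a two-finger parallel gripper is mounted at the origin on the work surface. World frame = base frame: x ahead of the robot, y to its left, z up, the work surface at z = 0. Lengths are in m, angles in rad, forces in N, time in s.
With the tool pointing down it reaches from about 0.425 to 1.025 m from the base axis. Payload 3.6 kg.
Tool frame: the origin (TCP) lies on the centre line of the jaws, within the pads' length; the fingertips stand 22 mm ahead of it and the grasp point (between the pads) lies 3 mm ahead of it; z points along the fingers, y is the line along which they close (so a half turn about z gives the same grasp; the last joint's range is limited). The gripper opens to 85 mm and grips with 20 to 120 N. Pads are 22 mm wide; open, the fingers measure 114 mm over their backs; the gripper's body (76 mm by 85 mm) begins 54 mm behind the grasp point. The pads swing forward as they close: fully open they stand 13 mm farther back than shut.
Start: joints at [-1.266, 0.591, 0.048, 1.609, -0.033, 0.943, -0.034], TCP at [0.281, 0.668, 0.221] pointing down, gripper open.
Joint ranges: [-2.69, 2.69], [-0.47, 2.24], [-1.27, 1.36], [0.19, 2.51], [-1.53, 4.68], [0.08, 2.07], [-3.09, 3.09]. Speed limits (rad/s): [2.57, 2.57, 3.14, 3.14, 3.14, 3.14, 3.14].

INTERFACE

Orientations are given as a unit quaternion [w, x, y, z].
In Python, from plant import manip gives the robot as it stands.
- The arm moves only by the tool jog_arm, never from a script. Its argument "increments" is one flat list of numbers, 7 for each row, row after row: the opening in per cent of the stroke, from 0 (shut) to 100 (fully open), then the shift along the tool's x, y, z in m, then the turn, a rotation vector about the tool's x, y, z in rad. A call has exactly 5 rows; each row shifts and turns the commanded pose from where the row before left it, along the tool's axes as they then stand; what a row does not reach is not made up. A row lasts 1/8 s, in which the tool goes at most 62.5 mm and 10.7 degrees, less where a joint would pass 70% of its speed; a pose out of reach is approached as far as the arm can. A call with a gripper value outside its range is refused whole. The fingers move at their own pace and stop on an object; the grip force is fixed at half the most. Time passes only in rows, so rows that do not move let the fingers close, or fill a call up. It gives the time, the measured TCP pose, the force, the opening and the grip force at its end, in the units of the state.
- manip.read_state(): the state, without advancing time (a new reading comes with each control period).
- manip.capture(name): name is "side" or "top" or "wrist"; returns a dict with "pixels" (420x560x3 uint8, blue, green, red), "depth" (420x560 float32, m along the optical axis (not along the pixel's ray), 0 where there is no reading), "fov_y" (degrees; the focal length in pixels is half the picture's height over the tangent of half this angle, whatever the lens; pixels are square), "cx", "cy" (the principal point, pixels), "R" (3x3) and "t" (3): a world point X has camera coordinates R X + t. Camera axes: x right, y down, z forward; pixel columns grow to the right and rows downward; lengths in m; the calibration is good to about 2 mm. The wrist camera is an equidistant fisheye: a pixel r from the principal point sees the ray r / f radians off the axis. A picture is of the moment at which its call begins.
- manip.finish_job(): hands the job in; it is judged then, once.
The state is a dict: "clock": time; "joint_pos": joint angles; "qd": joint speeds; "joint_torque": joint torques, N m; "tcp_pos": TCP position; "orientation": TCP orientation; "ft_force": force on the tool from outside, world axes, zero at the start; "torque": the same for the moment, N m; "gripper_width": finger opening in m; "grasp_force": force on a finger pad.
Only numpy, scipy, OpenCV 4.12 (cv2) and the standard library are available. Lean on these libraries where they do the work, as an engineer would, in place of code of your own. Each camera call takes 0.05 s, during which the arm holds its last target. There are 200 camera calls.

TASK

Take the aluminium bearing block, keep it upright and rub its underside along the sprung deburring plate, from the plate's end nearer the robot to its far end, pressed down lightly the whole way so that the plate sinks a few millimetres but never to its stop. Then carry it over the pliers rack and the jaws and finish while holding it still in the gap of the drill-press vise, upright, centred and with its long side parallel to the jaws, about 1 cm clear above the vise bed, so that a colleague can slip parallels underneath and close the jaws. The block and the robot must never touch the vise; leave the pliers rack, the spray can and the tape measure where they are.

Things in the scene. Friction and masses are not known exactly. Their poses are not given: they have to be found in the camera images.
- block_center (a point): Centre of the loose aluminium bearing block, half-way up: 38 mm above its underside, 38 mm below its top. Foot 86 mm long (x), 32 mm thick (y), 30 mm tall; on its middle an upright part 50 mm long (x), also 32 mm thick, to 76 mm in all, with a dark bore. z is up. Grip it across the thickness (y), from above, 5 to 12 mm above this point. About 0.43 kg. Looks the same turned half round.
- plate_top (a point): Centre of the top of the deburring plate: dark, grey abrasive top, 200 mm long (x, pointing away from the robot within 20 degrees), 110 mm wide (y), top 32 mm above the bench when free; on a grey base 230 x 140 x 12 mm. z up. It lies left or right of the robot, the vise on the other side. The rub takes the block's centre from 35 mm or more before this point to 35 mm or more past it, along x.
- plate (a joint): How far the plate is pressed down, in m: 0 free, 0.010 at its stop. It stays level; the springs need about 1 N to start and 1.5 N per mm after that. A few mm (2 to 7) is right.
- vise_gap (a point): Middle of the gap of the grey drill-press vise, on its bed, 34 mm above the bench. Vise and jaws are fixed. x: across the gap, away from the robot, from the movable jaw (screw and T-handle side) to the fixed jaw; y: along the jaws; z up. Gap 60 mm wide; jaws 100 mm long, tops 24 mm above the bed. Body 240 mm long (x), 125 wide; the handle reaches 162 mm from here towards -x, 49 mm above the bench.
- rack: Red pliers rack with four pliers, loose, 75 mm deep (x), 130 mm wide (y), pliers and frame up to 111 mm high; origin at the centre of its underside. It stands between the plate and the vise, a little farther out. Leave it alone.
- can: Spray can, loose, 52 mm across, 150 mm high, origin at the centre of its underside. Leave it alone.
- tape: Yellow and black tape measure, loose, 66 x 36 x 61 mm, origin at the centre of its underside. Leave it alone.
- vise: The whole vise; origin at its underside below the gap's middle, axes as those of the gap.
Not all that is in view belongs to the job. What is shaped like the part that bears block_center but purple or red is not meant.

How it is judged:
By the outcome, as a careful person would: the job done as asked, in the order asked, and still so for the second after the job is handed in, while the arm keeps its last pose, push and grip.
It also fails if it takes over 54 s, if anything falls off the work surface, if the arm or the gripper's body presses on something with over 40 N, if the wrist force passes 120 N, or if a joint passes its speed limit or range.

## Working session

There is one attempt and no reset: what is moved stays moved. The work goes in short steps, Python scripts to look and compute and a tool call to move; the robot and the scene stay as the last step left them, time stands still between calls to the robot, and variables do not carry over. Pictures are saved under pics/ and viewed, at most 10 in all, crops included, and the job is handed in when it is done.

Besides the shell and the picture viewer there is one more tool, called after ">>>" as name(argument=value, ...) on one line, values as JSON. jog_arm: Moves the arm, as the interface text tells. Its arguments: {"type":"object","properties":{"increments":{"type":"array","items":{"type":"number"}}},"required":["increments"]}

```bash
ls; mkdir -p pics
python3 - <<'E'
from plant import manip
import cv2,numpy as np
for n in("top","side"):
    c=manip.capture(n); cv2.imwrite(f"pics/{n}1.png",c["pixels"]); np.savez(f"pics/{n}1.npz",**c)
    print(n,c["fov_y"],c["cx"],c["cy"],np.round(c["R"],3).tolist(),np.round(c["t"],3), (c["depth"]>0).mean())
s=manip.read_state();print(s)
E
```

```text
pics
top 50.09561153625323 279.0716017278073 213.36299472730954 [[0.029, -0.999, -0.023], [-0.989, -0.026, -0.143], [0.143, 0.027, -0.989]] [0.003 0.553 0.974] 0.9960204081632653
side 44.05870652772285 281.0979979757075 211.06791059947577 [[-0.787, -0.618, 0.008], [-0.305, 0.378, -0.874], [0.537, -0.69, -0.486]] [0.412 0.222 0.755] 0.9960374149659864
{'clock': 0.1, 'joint_pos': array([-1.26649866,  0.59202891,  0.04833016,  1.60972115, -0.03328458,
        0.9427078 , -0.03368603]), 'qd': array([-0.00116303, -0.00307286, -0.00074297, -0.00375274,  0.00041227,
       -0.0006318 ,  0.00010401]), 'joint_torque': array([ 4.92549530e-03, -5.49998653e+01,  1.55327249e+00, -1.98824126e+01,
        9.70656518e-03,  3.88247397e-03, -1.43831221e-05]), 'tcp_pos': array([0.28056502, 0.66766091, 0.21944469]), 'orientation': array([-1.33283190e-04,  1.97550116e-01,  9.80292247e-01, -1.02152216e-03]), 'ft_force': array([-0.19257143, -0.07326215,  0.73165515]), 'torque': array([-0.01798901,  0.0495987 , -0.00950952]), 'grasp_force': 0.0, 'gripper_width': 0.08526682676170173}
```

View pics/top1.png

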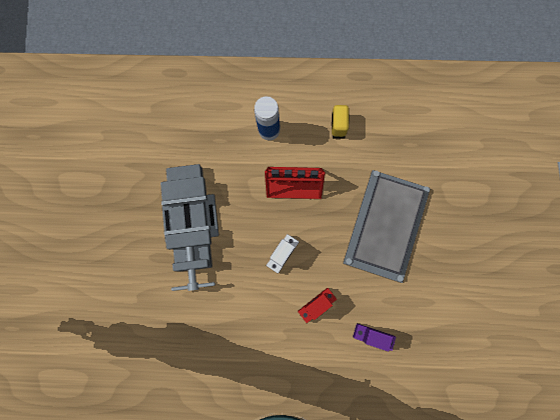

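View pics/side1.png

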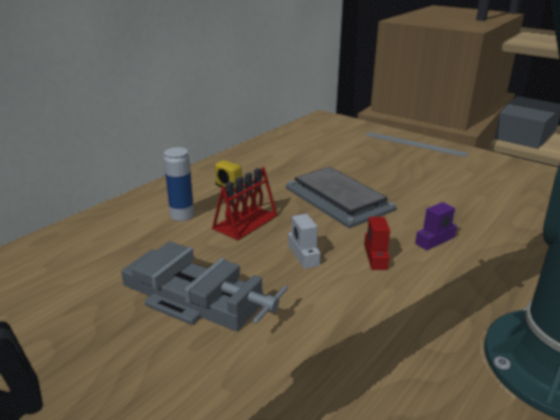

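Top view: candidates are the light-grey block at (283,254), the red one at (317,306) and the purple one at (374,337). I choose the grey one. The plate is at (388,225), the vise gap near (188,215), the rack at (295,183), the can at (267,115) and the tape at (340,120).

```bash
cat > h.py <<'E'
import numpy as np,cv2
def world(c):
    f=210/np.tan(np.radians(float(c["fov_y"]))/2); v,u=np.mgrid[:420,:560]; d=c["depth"]
    P=np.stack([(u-c["cx"])/f*d,(v-c["cy"])/f*d,d],-1)
    return (P-c["t"])@c["R"]
def rect(W,m):
    k=cv2.connectedComponentsWithStats(m.astype(np.uint8)); i=1+np.argmax(k[2][1:,4]); m=k[1]==i
    p=W[m]; (c,s,a)=cv2.minAreaRect((p[:,:2]*1000).astype(np.float32)); 
    # angle of the long side vs world x
    if s[0]<s[1]: s=s[::-1]; a+=90
    a=(a+90)%180-90
    return np.round(c,1),np.round(s,1),round(a,1),np.round(np.median(p[:,2])*1000,1),m.sum()
E
python3 - <<'E'
from h import *
c=np.load("pics/top1.npz"); W=world(c); z=W[...,2]
def box(u0,u1,v0,v1):
    m=np.zeros(z.shape,bool); m[v0:v1,u0:u1]=1; return m
print("bench",np.median(z[300:400,20:250]))
B=box(255,305,228,280); print("block top",rect(W,B&(z>.065))); print("block all",rect(W,B&(z>.015)));print("foot",rect(W,B&(z>.02)&(z<.04)))
P=box(335,440,160,290); print("plate top",rect(W,P&(z>.024))); print("plate base",rect(W,P&(z>.006)))
V=box(150,225,155,300); print("vise all",rect(W,V&(z>.01)))
for lo,hi in((.05,.07),(.028,.04)): 
    m=(V&(z>lo)&(z<hi)).astype(np.uint8); k=cv2.connectedComponentsWithStats(m)
    for i in range(1,k[0]):
        if k[2][i,4]>40: print("vise",lo,rect(W,k[1]==i),k[2][i,:4])
for n,b in(("rack",box(255,335,160,205)),("can",box(250,290,90,145)),("tape",box(325,355,100,142))): print(n,rect(W,b&(z>.02)),W[b&(z>.02)].max(0),W[b&(z>.02)].min(0))
px=c["pixels"]; a=cv2.resize(px[220:345,250:410],None,fx=3.5,fy=3.5,interpolation=cv2.INTER_CUBIC); b=cv2.resize(px[155:300,150:235],None,fx=3,fy=3)
h=max(a.shape[0],b.shape[0]); o=np.zeros((h,a.shape[1]+b.shape[1]-15,3),np.uint8); o[:a.shape[0],:a.shape[1]]=a; o[:b.shape[0],a.shape[1]:]=b[:,:-15]; cv2.imwrite("pics/crop1.png",o); print(o.shape)
E
```

```text
bench 0.0011767749841955
block top (array([451.2,   8.9]), array([81. , 46.3]), -7.3, np.float64(76.9), np.int64(351))
block all (array([456.4,  -4.1]), array([86.1, 59.3]), -31.9, np.float64(75.3), np.int64(581))
foot (array([434.8,  25.7]), array([31.6, 17.9]), 57.8, np.float64(30.9), np.int64(117))
plate top (array([ 486.3, -189.6]), array([351.8, 177. ]), -39.9, np.float64(33.1), np.int64(4366))
plate base (array([ 517. , -170.3]), array([303.3, 244.3]), -17.1, np.float64(32.2), np.int64(6116))
vise all (array([529.5, 148.3]), array([286. , 275.8]), 8.4, np.float64(48.7), np.int64(5046))
vise 0.05 (array([597. , 234.2]), array([99.4, 53.9]), -81.5, np.float64(59.1), np.int64(1039)) [161 177  46  29]
vise 0.05 (array([444.3, 211.2]), array([135.8,  99. ]), 8.3, np.float64(58.0), np.int64(1367)) [165 226  46  65]
vise 0.028 (array([644.1, 242.3]), array([81.1, 31.5]), -81.2, np.float64(35.1), np.int64(446)) [166 164  36  17]
vise 0.028 (array([543.1, 226.2]), array([81.8, 57.8]), -81.8, np.float64(35.2), np.int64(875)) [170 201  37  29]
vise 0.028 (array([451. , 188.8]), array([50.5, 34.5]), 9.1, np.float64(35.0), np.int64(227)) [194 245  17  23]
vise 0.028 (array([453.1, 237.9]), array([30.9, 28.5]), 5.3, np.float64(35.2), np.int64(172)) [174 248  13  15]
rack (array([535.5, -16. ]), array([254.7, 130. ]), 0.9, np.float64(84.2), np.int64(771)) [0.66377737 0.05000076 1.04301841] [ 0.40806874 -0.07964993  0.02056831]
can (array([594.7,  33.8]), array([379.5,  51.9]), 5.1, np.float64(142.3), np.int64(869)) [0.78381739 0.074018   1.04301841] [ 0.40806874 -0.00893829  0.02020969]
tape (array([603.8, -77.7]), array([412.5,  45.2]), -13.1, np.float64(60.4), np.int64(506)) [ 0.80439386 -0.00893829  1.04301841] [ 0.40806874 -0.13616033  0.020123  ]
(438, 800, 3)
```

View pics/crop1.png

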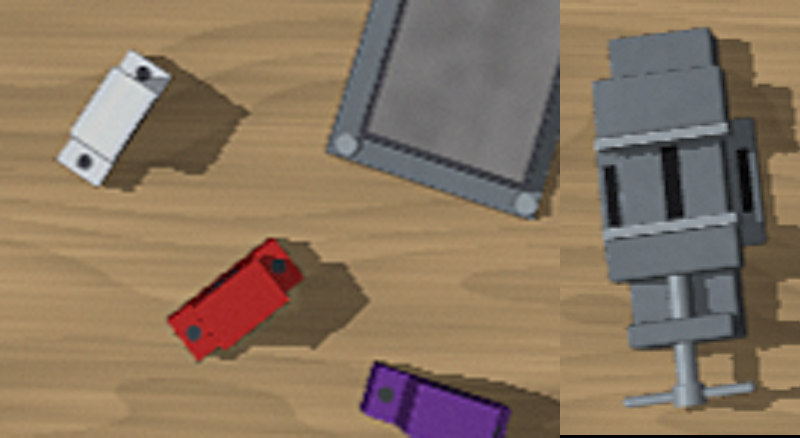

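The crop shows the white-grey block (foot with two dark holes, at top pixel (283,254)), clearly different from the red and purple ones. The vise has its handle towards the robot. I'll redo the rectangles with zero-depth pixels masked out.

Run:
```python
from h import *
c=np.load("pics/top1.npz"); W=world(c); z=W[...,2]; ok=(c["depth"]>0)&(z<.3)
def box(u0,u1,v0,v1):
    m=np.zeros(z.shape,bool); m[v0:v1,u0:u1]=1; return m&ok
B=box(255,305,228,280); print("block top",rect(W,B&(z>.07))); print("all",rect(W,B&(z>.015)))
P=box(335,440,160,290); print("plate top",rect(W,cv2.erode((P&(z>.026)).astype(np.uint8),np.ones((2,2)))>0)); print("base",rect(W,P&(z>.006)))
V=box(150,225,155,300); 
a=np.radians(8.4); R=np.array([[np.cos(a),np.sin(a)],[-np.sin(a),np.cos(a)]])
q=(W[...,:2]-[.543,.226])@R.T*1000
# jaw-top edges along x in vise frame
J=V&(z>.054)&(z<.066)&(abs(q[...,1])<60)
f=q[J&(q[...,0]>0)]; m=q[J&(q[...,0]<0)]
print("fixed jaw x",np.percentile(f[:,0],[1,3,97]),"y",np.percentile(f[:,1],[1,99]));print("mov x",np.percentile(m[:,0],[1,97,99]),"y",np.percentile(m[:,1],[1,99]))
for n,b in(("rack",box(255,335,160,205)),("can",box(250,290,90,145)),("tape",box(325,355,100,142)),("red",box(295,340,285,325)),("purple",box(350,400,320,352))): 
    m=b&(z>.02); print(n,rect(W,m),np.percentile(W[m],99.5,0).round(3),np.percentile(W[m],.5,0).round(3))
```

```text
block top (array([463.6,   7.6]), array([50. , 31.7]), -32.2, np.float64(76.9), np.int64(345))
all (array([463.5,   7.4]), array([86.1, 32.3]), -31.9, np.float64(75.2), np.int64(574))
plate top (array([ 535. , -231.4]), array([197.9, 108.6]), -17.0, np.float64(33.2), np.int64(4128))
base (array([ 535.7, -230. ]), array([232.5, 141.1]), -17.1, np.float64(32.2), np.int64(6091))
fixed jaw x [28.09746012 28.72980297 79.21934294] y [-47.76797574  48.64595145]
mov x [-163.93082039  -33.59128198  -32.37456055] y [-47.55061211  46.74002468]
rack (array([631.8, -14.8]), array([129.7,  63.9]), -89.9, np.float64(84.2), np.int64(768)) [0.661 0.05  0.115] [ 0.601 -0.079  0.022]
can (array([757.3,  47.6]), array([51., 50.]), -12.4, np.float64(142.1), np.int64(866)) [0.781 0.072 0.155] [0.732 0.023 0.022]
tape (array([ 773.9, -117.3]), array([61. , 37.6]), -0.0, np.float64(60.3), np.int64(502)) [ 0.804 -0.099  0.066] [ 0.744 -0.136  0.021]
red (array([351.5, -72.4]), array([85.6, 32.6]), -50.6, np.float64(74.9), np.int64(631)) [ 0.387 -0.032  0.081] [ 0.317 -0.111  0.022]
purple (array([ 287. , -199.1]), array([86.3, 32.3]), 73.5, np.float64(74.7), np.int64(656)) [ 0.312 -0.155  0.081] [ 0.263 -0.242  0.023]
```

```bash
cat >> h.py <<'E'
from scipy.spatial.transform import Rotation as Ro
def plan(x,y,z,yawx):
    "tool shift (after turning) and turn to reach TCP x,y,z pointing down with tool x at yawx deg"
    from plant import manip
    s=manip.read_state(); w,a,b,c=s["orientation"]; A=Ro.from_quat([a,b,c,w])
    t=np.radians(yawx); T=Ro.from_matrix(np.array([[np.cos(t),np.sin(t),0],[np.sin(t),-np.cos(t),0],[0,0,-1]]))
    d=np.array([x,y,z])-s["tcp_pos"]
    print("t",round(s["clock"],2),"tcp",s["tcp_pos"].round(4),"yaw",np.degrees(np.arctan2(*A.as_matrix()[[1,0],0])).round(2),"down",A.as_matrix()[:,2].round(4),"F",s["ft_force"].round(2),"w",round(s["gripper_width"],4),round(s["grasp_force"],1))
    print("turn",(A.inv()*T).as_rotvec().round(4),"then shift",T.inv().apply(d).round(4),"| shift in present axes",A.inv().apply(d).round(4))
E
python3 -c "
from h import *
plan(.464,.0075,.16,148)"
```

```text
t 0.1 tcp [0.2806 0.6677 0.2194] yaw 157.21 down [-7.e-04 -2.e-03 -1.e+00] F [-0.19 -0.07  0.73] w 0.0853 0.0
turn [-0.002   0.0003  0.1608] then shift [-0.5054 -0.4626  0.0594] | shift in present axes [-0.4248 -0.5375  0.0606]
```

>>> jog_arm(increments=[100, 0, 0, 0, -0.002, 0, 0.16, 100, -0.036, -0.033, 0, 0, 0, 0, 100, -0.036, -0.033, 0, 0, 0, 0, 100, -0.036, -0.033, 0, 0, 0, 0, 100, -0.036, -0.033, 0, 0, 0, 0])

```text
clock: 0.72
tcp_pos: [0.3333, 0.4783, 0.2198]
orientation: [0.0, 0.275, 0.961, 0.001]
ft_force: [-0.0, 0.0, 0.0]
gripper_width: 0.0856
grasp_force: 0.0
```

>>> jog_arm(increments=[100, -0.036, -0.033, 0, 0, 0, 0, 100, -0.036, -0.033, 0, 0, 0, 0, 100, -0.036, -0.033, 0, 0, 0, 0, 100, -0.036, -0.033, 0, 0, 0, 0, 100, -0.036, -0.033, 0, 0, 0, 0])

```text
clock: 1.35
tcp_pos: [0.3987, 0.2432, 0.2198]
orientation: [0.0, 0.275, 0.961, 0.001]
ft_force: [0.8, -0.9, -0.6]
gripper_width: 0.0858
grasp_force: 0.0
```

>>> jog_arm(increments=[100, -0.036, -0.033, 0, 0, 0, 0, 100, -0.036, -0.033, 0, 0, 0, 0, 100, -0.036, -0.033, 0.02, 0, 0, 0, 100, -0.036, -0.033, 0.02, 0, 0, 0, 100, -0.036, -0.033, 0.02, 0, 0, 0])

```text
clock: 1.98
tcp_pos: [0.4643, 0.0084, 0.1589]
orientation: [0.0, 0.275, 0.961, 0.001]
ft_force: [0.3, -0.2, 0.4]
gripper_width: 0.0857
grasp_force: 0.0
```

```bash
python3 -c "
from h import *
from plant import manip
c=manip.capture('wrist'); cv2.imwrite('pics/w1.png',c['pixels']); np.savez('pics/w1.npz',**c)
plan(.464,.0075,.051,148)"
```

```text
t 2.02 tcp [0.4646 0.0006 0.1573] yaw 147.49 down [ 0.     -0.0032 -1.    ] F [ 0.77 -3.55 -1.15] w 0.0857 0.0
turn [-0.0027  0.0017 -0.0088] then shift [0.0041 0.0056 0.1063] | shift in present axes [0.0044 0.0058 0.1063]
```

View pics/w1.png

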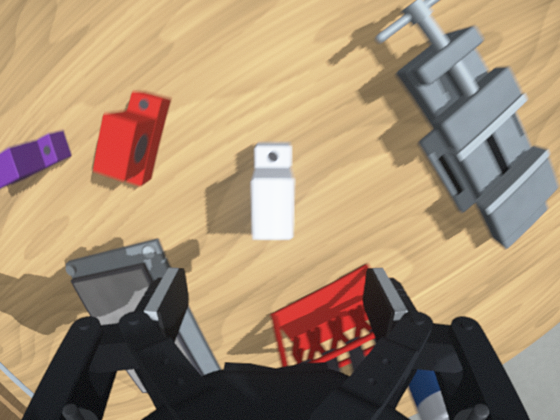

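The wrist view shows the white block at (272,190), centred between the fingers at (165,300) and (385,300) and aligned with them. Next I descend.

>>> jog_arm(increments=[100, 0, 0, 0, 0, 0, 0, 100, 0, 0, 0, 0, 0, 0, 100, 0, 0, 0.02, 0, 0, 0, 100, 0, 0, 0.02, 0, 0, 0, 100, 0, 0, 0, 0, 0, 0])

```text
clock: 2.65
tcp_pos: [0.4631, 0.0116, 0.119]
orientation: [-0.001, 0.274, 0.962, 0.001]
ft_force: [-1.1, -0.5, 0.7]
gripper_width: 0.0851
grasp_force: 0.0
```

```bash
python3 -c "
from h import *
plan(.464,.0075,.051,148)"
```

```text
t 2.65 tcp [0.4631 0.0116 0.119 ] yaw 148.24 down [-0.0013  0.0023 -1.    ] F [-1.12 -0.45  0.67] w 0.0851 0.0
turn [ 0.0012 -0.0023  0.0041] then shift [-0.003 -0.003  0.068] | shift in present axes [-0.0031 -0.0031  0.068 ]
```

>>> jog_arm(increments=[100, 0, 0, 0.02, 0, 0, 0, 100, 0, 0, 0.02, 0, 0, 0, 100, 0, 0, 0.018, 0, 0, 0, 100, 0, 0, 0.01, 0, 0, 0, 100, 0, 0, 0, 0, 0, 0])

```text
clock: 3.28
tcp_pos: [0.4642, 0.0105, 0.0516]
orientation: [0.0, 0.275, 0.961, 0.001]
ft_force: [-0.6, 0.3, -0.3]
gripper_width: 0.085
grasp_force: 0.0
```

```bash
python3 -c "
from h import *
plan(.464,.0075,.051,148)"
```

```text
t 3.27 tcp [0.4642 0.0105 0.0516] yaw 148.1 down [ 7.e-04  2.e-03 -1.e+00] F [-0.64  0.29 -0.31] w 0.085 0.0
turn [ 0.0021 -0.0004  0.0017] then shift [-0.0015 -0.0027  0.0006] | shift in present axes [-0.0015 -0.0027  0.0006]
```

>>> jog_arm(increments=[100, -0.0015, -0.0025, 0.0005, 0.0015, 0, 0, 0, 0, 0, 0, 0, 0, 0, 0, 0, 0, 0, 0, 0, 0, 0, 0, 0, 0, 0, 0, 0, 0, 0, 0, 0, 0, 0, 0])

```text
clock: 3.9
tcp_pos: [0.4643, 0.0071, 0.0515]
orientation: [0.0, 0.275, 0.961, 0.0]
ft_force: [-1.1, 0.9, 4.9]
gripper_width: 0.0306
grasp_force: 59.6
```

>>> jog_arm(increments=[0, 0, 0, 0, 0, 0, 0, 0, 0, 0, 0, 0, 0, 0, 0, 0, 0, 0, 0, 0, 0, 0, 0, 0, 0, 0, 0, 0, 0, 0, 0, 0, 0, 0, 0])

```text
clock: 4.53
tcp_pos: [0.4643, 0.0071, 0.0515]
orientation: [0.0, 0.275, 0.961, 0.0]
ft_force: [-0.3, 0.2, 5.7]
gripper_width: 0.0304
grasp_force: 59.6
```

```bash
python3 -c "
from h import *
plan(.464,.0075,.16,148)"
```

```text
t 4.53 tcp [0.4643 0.0071 0.0515] yaw 148.03 down [ 7.e-04  8.e-04 -1.e+00] F [-0.31  0.18  5.72] w 0.0304 59.6
turn [0.001  0.0002 0.0005] then shift [ 4.000e-04  1.000e-04 -1.085e-01] | shift in present axes [ 0.0004  0.0003 -0.1085]
```

>>> jog_arm(increments=[0, 0, 0, -0.01, 0.001, 0, 0, 0, 0, 0, -0.02, 0, 0, 0, 0, 0, 0, -0.025, 0, 0, 0, 0, 0, 0, 0, 0, 0, -0.13, 0, 0, 0, 0, 0, 0, -0.13])

```text
clock: 5.15
tcp_pos: [0.4634, 0.007, 0.1064]
orientation: [-0.0, 0.146, 0.989, -0.0]
ft_force: [0.8, 0.2, -5.5]
gripper_width: 0.0307
grasp_force: 60.9
```

```bash
python3 -c "
from h import *
plan(.489,-.2165,.107,163)"
```

```text
t 5.15 tcp [0.4634 0.007  0.1064] yaw 163.2 down [-8.e-04 -7.e-04 -1.e+00] F [ 0.83  0.17 -5.52] w 0.0307 60.9
turn [-0.0009 -0.0006  0.0034] then shift [-0.0898 -0.2063 -0.0006] | shift in present axes [-0.0891 -0.2066 -0.0004]
```

>>> jog_arm(increments=[0, -0.009, -0.021, 0, 0, 0, 0, 0, -0.0225, -0.052, 0, 0, 0, 0, 0, -0.0225, -0.052, 0, 0, 0, 0, 0, -0.0225, -0.052, 0, 0, 0, 0, 0, -0.0125, -0.0295, 0, 0, 0, 0])

```text
clock: 5.78
tcp_pos: [0.4876, -0.2204, 0.1061]
orientation: [-0.0, 0.15, 0.989, -0.001]
ft_force: [-0.8, 1.1, -4.4]
gripper_width: 0.0306
grasp_force: 61.1
```

>>> jog_arm(increments=[0, 0, 0, 0, 0, 0, 0, 0, 0, 0, 0.02, 0, 0, 0, 0, 0, 0, 0.01, 0, 0, 0, 0, 0, 0, 0, 0, 0, 0, 0, 0, 0, 0, 0, 0, 0])

```text
clock: 6.4
tcp_pos: [0.4881, -0.2155, 0.077]
orientation: [-0.001, 0.148, 0.989, 0.0]
ft_force: [-1.5, 0.9, 6.0]
gripper_width: 0.0302
grasp_force: 62.4
```

Run:
```python
from h import *
from plant import manip
plan(.489,-.2165,.0835,163)
c=manip.capture('side'); cv2.imwrite('pics/s2.png',cv2.resize(c['pixels'][120:260,260:460],None,fx=3,fy=3))
c=manip.capture('top'); cv2.imwrite('pics/t2.png',c['pixels']); np.savez('pics/t2.npz',**c)
plan(.489,-.2165,.0835,163)
```

```text
t 6.4 tcp [ 0.4881 -0.2155  0.077 ] yaw 163.01 down [-1.6e-03  4.0e-04 -1.0e+00] F [-1.46  0.86  6.01] w 0.0302 62.4
turn [-0.0001 -0.0017  0.0001] then shift [-0.0012 -0.0007 -0.0065] | shift in present axes [-0.0012 -0.0007 -0.0065]
t 6.5 tcp [ 0.4881 -0.2155  0.0771] yaw 163.0 down [-1.4e-03  3.0e-04 -1.0e+00] F [-2.34  1.16  5.89] w 0.0304 62.4
turn [-0.0001 -0.0015  0.    ] then shift [-0.0012 -0.0007 -0.0064] | shift in present axes [-0.0012 -0.0007 -0.0064]
```

View pics/s2.png

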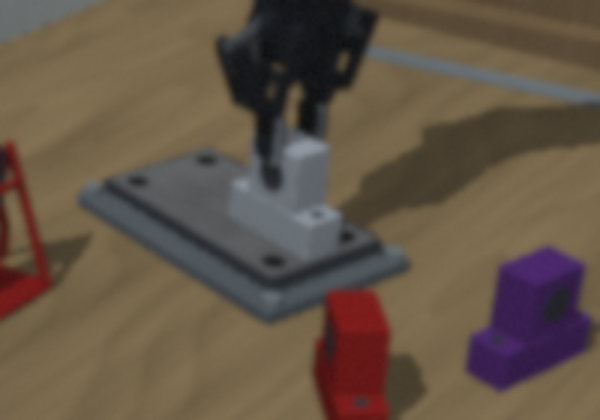

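The side crop shows the block flat on the plate's near part. From height and force the plate is sunk about 6 mm. I'll ease off 2 mm and then rub slowly along plate +x, which is tool -x.

>>> jog_arm(increments=[0, 0, 0, -0.002, 0, -0.0015, 0, 0, 0, 0, 0, 0, 0, 0, 0, -0.004, 0, 0, 0, 0, 0, 0, -0.007, 0, 0, 0, 0, 0, 0, -0.007, 0, 0, 0, 0, 0])

```text
clock: 7.12
tcp_pos: [0.5019, -0.2205, 0.0774]
orientation: [-0.004, 0.148, 0.989, 0.001]
ft_force: [-6.5, 1.4, 5.4]
gripper_width: 0.0301
grasp_force: 62.3
```

```bash
python3 -c "
from h import *
plan(.581,-.2445,.079,163)"
```

```text
t 7.12 tcp [ 0.5019 -0.2205  0.0774] yaw 162.93 down [-0.007   0.0021 -1.    ] F [-6.49  1.36  5.44] w 0.0301 62.3
turn [-0.0001 -0.0074 -0.0013] then shift [-0.0826  0.0001 -0.0016] | shift in present axes [-0.0826  0.0002 -0.0022]
```

>>> jog_arm(increments=[0, -0.007, 0, -0.001, 0, -0.003, 0, 0, -0.007, 0, -0.0005, 0, -0.003, 0, 0, -0.007, 0, 0, 0, 0, 0, 0, -0.007, 0, 0, 0, 0, 0, 0, -0.007, 0, 0, 0, 0, 0])

```text
clock: 7.75
tcp_pos: [0.5362, -0.2311, 0.0789]
orientation: [0.0, 0.149, 0.989, -0.0]
ft_force: [-4.9, 2.0, 3.2]
gripper_width: 0.0302
grasp_force: 62.1
```

```bash
python3 -c "
from h import *
plan(.581,-.2445,.079,163)"
```

```text
t 7.75 tcp [ 0.5362 -0.2311  0.0789] yaw 162.92 down [ 1.e-04 -2.e-04 -1.e+00] F [-4.88  1.98  3.16] w 0.0302 62.1
turn [-0.0002  0.0002 -0.0015] then shift [-0.0468  0.0003 -0.0001] | shift in present axes [-0.0468  0.0003 -0.0001]
```

>>> jog_arm(increments=[0, -0.007, 0, 0, 0, 0, 0, 0, -0.007, 0, 0, 0, 0, 0, 0, -0.007, 0, 0, 0, 0, 0, 0, -0.007, 0, 0, 0, 0, 0, 0, -0.007, 0, 0, 0, 0, 0])

```text
clock: 8.38
tcp_pos: [0.5698, -0.2413, 0.0791]
orientation: [0.0, 0.148, 0.989, -0.0]
ft_force: [-4.3, 1.3, 2.7]
gripper_width: 0.0306
grasp_force: 62.1
```

>>> jog_arm(increments=[0, -0.007, 0, 0, 0, 0, 0, 0, -0.006, 0, 0, 0, 0, 0, 0, 0, 0, 0, 0, 0, 0, 0, 0, 0, 0, 0, 0, 0, 0, 0, 0, 0, 0, 0, 0])

```text
clock: 9.0
tcp_pos: [0.5844, -0.2458, 0.0799]
orientation: [0.003, 0.148, 0.989, -0.001]
ft_force: [-4.5, 0.9, 2.2]
gripper_width: 0.0303
grasp_force: 62.0
```

```bash
python3 -c "
from h import *
plan(.581,-.2445,.24,163)"
```

```text
t 9.0 tcp [ 0.5844 -0.2458  0.0799] yaw 162.94 down [ 0.0055 -0.002  -1.    ] F [-4.52  0.9   2.22] w 0.0303 62.0
turn [-0.0003  0.0058 -0.001 ] then shift [ 0.0036  0.0002 -0.1601] | shift in present axes [ 0.0027  0.0002 -0.1601]
```

>>> jog_arm(increments=[0, 0, 0, -0.01, 0, 0, 0, 0, 0, 0, -0.03, 0, 0.003, 0, 0, 0, 0, -0.045, 0, 0.003, 0, 0, 0, 0, -0.045, 0, 0, 0.08, 0, 0, 0, -0.03, 0, 0, 0.16])

```text
clock: 9.62
tcp_pos: [0.587, -0.2468, 0.2432]
orientation: [0.004, 0.268, 0.963, -0.0]
ft_force: [0.9, 0.1, -5.5]
gripper_width: 0.0302
grasp_force: 61.2
```

>>> jog_arm(increments=[0, 0, 0, 0, 0, 0, 0.16, 0, 0, 0, 0, 0, 0, 0.16, 0, 0, 0, 0, 0, 0, 0.16, 0, 0, 0, 0, 0, 0, 0.16, 0, 0, 0, 0, 0, 0, 0.16])

```text
clock: 10.25
tcp_pos: [0.5859, -0.2461, 0.2404]
orientation: [0.002, 0.622, 0.783, 0.0]
ft_force: [-0.1, -0.1, -4.9]
gripper_width: 0.0302
grasp_force: 61.1
```

```bash
python3 -c "
from h import *
plan(.60,-.015,.24,98.4)
plan(.541,.226,.24,98.4)"
```

```text
t 10.25 tcp [ 0.5859 -0.2461  0.2404] yaw 103.1 down [ 0.0043 -0.0022 -1.    ] F [-0.09 -0.13 -4.88] w 0.0302 61.1
turn [0.0038 0.003  0.082 ] then shift [0.2266 0.0477 0.0004] | shift in present axes [ 0.2219  0.0661 -0.    ]
t 10.25 tcp [ 0.5859 -0.2461  0.2404] yaw 103.1 down [ 0.0043 -0.0022 -1.    ] F [-0.09 -0.13 -4.88] w 0.0302 61.1
turn [0.0038 0.003  0.082 ] then shift [4.736e-01 2.450e-02 4.000e-04] | shift in present axes [ 0.47    0.0632 -0.0008]
```

>>> jog_arm(increments=[0, 0, 0, 0, 0.004, 0.003, 0.082, 0, 0.03, 0.006, 0, 0, 0, 0, 0, 0.049, 0.0104, 0, 0, 0, 0, 0, 0.049, 0.0104, 0, 0, 0, 0, 0, 0.049, 0.0104, 0, 0, 0, 0])

```text
clock: 10.88
tcp_pos: [0.5963, -0.0636, 0.2408]
orientation: [-0.0, 0.652, 0.759, 0.001]
ft_force: [1.1, 0.3, -5.1]
gripper_width: 0.0303
grasp_force: 61.1
```

>>> jog_arm(increments=[0, 0.049, 0.0105, 0, 0, 0, 0, 0, 0.05, -0.005, 0, 0, 0, 0, 0, 0.05, -0.005, 0, 0, 0, 0, 0, 0.05, -0.005, 0, 0, 0, 0, 0, 0.045, -0.004, 0, 0, 0, 0])

```text
clock: 11.5
tcp_pos: [0.5503, 0.1774, 0.2413]
orientation: [-0.001, 0.651, 0.759, 0.001]
ft_force: [1.2, 0.0, -4.6]
gripper_width: 0.0305
grasp_force: 61.2
```

>>> jog_arm(increments=[0, 0.035, -0.003, 0, 0, 0, 0, 0, 0.017, -0.001, 0, 0, 0, 0, 0, 0, 0, 0.01, 0, 0, 0, 0, 0, 0, 0.03, 0, 0, 0, 0, 0, 0, 0.02, 0, 0, 0])

```text
clock: 12.12
tcp_pos: [0.538, 0.2222, 0.1794]
orientation: [-0.001, 0.653, 0.757, -0.002]
ft_force: [0.0, -0.3, -4.2]
gripper_width: 0.0301
grasp_force: 61.1
```

>>> jog_arm(increments=[0, 0, 0, 0.01, 0, 0, 0, 0, 0, 0, 0, 0, 0, 0, 0, 0, 0, 0, 0, 0, 0, 0, 0, 0, 0, 0, 0, 0, 0, 0, 0, 0, 0, 0, 0])

```text
clock: 12.75
tcp_pos: [0.5379, 0.2258, 0.1716]
orientation: [-0.002, 0.652, 0.758, -0.0]
ft_force: [-0.3, -0.0, -6.0]
gripper_width: 0.0301
grasp_force: 61.1
```

Run:
```python
from h import *
from plant import manip
plan(.541,.226,.0955,98.4)
for n in ('side','wrist'):
    c=manip.capture(n); cv2.imwrite(f'pics/{n}3.png',c['pixels']); np.savez(f'pics/{n}3.npz',**c)
```

```text
t 12.75 tcp [0.5379 0.2258 0.1716] yaw 98.66 down [-0.0024  0.002  -1.    ] F [-0.34 -0.02 -5.97] w 0.0301 61.1
turn [-0.002  -0.0023  0.0046] then shift [-0.0002  0.0031  0.0761] | shift in present axes [-0.0004  0.0032  0.0761]
```

View pics/wrist3.png

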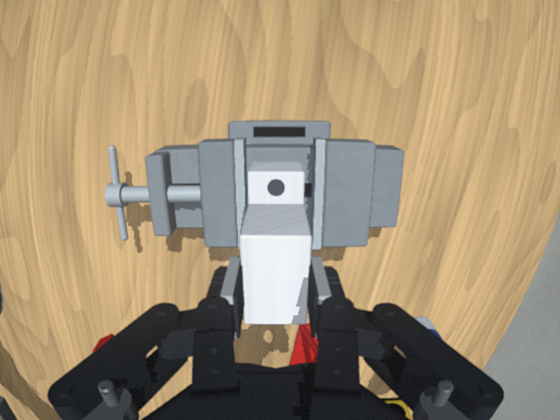

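View pics/side3.png

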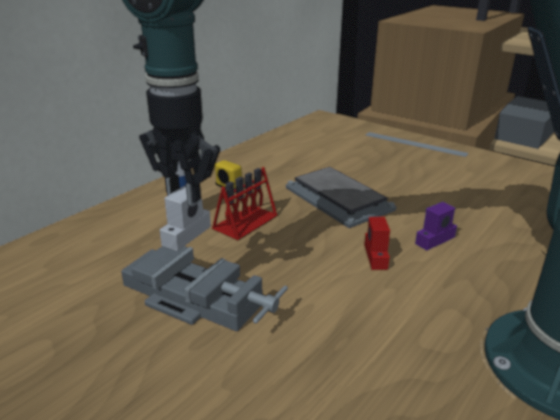

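The wrist view shows the block's foot between the jaw faces (x≈240 and 319), parallel to them. The side view shows it held upright above the gap. Next I correct and lower it to just above the jaws.

>>> jog_arm(increments=[0, 0, 0.003, 0, -0.002, -0.002, 0.004, 0, 0, 0, 0.015, 0, 0, 0, 0, 0, 0, 0.02, 0, 0, 0, 0, 0, 0, 0.01, 0, 0, 0, 0, 0, 0, 0, 0, 0, 0])

```text
clock: 13.48
tcp_pos: [0.5397, 0.2256, 0.1247]
orientation: [-0.001, 0.653, 0.757, -0.002]
ft_force: [0.2, 0.1, -4.1]
gripper_width: 0.0306
grasp_force: 61.1
```

>>> jog_arm(increments=[0, 0, 0, 0, 0, 0, 0, 0, 0, 0, 0, 0, 0, 0, 0, 0, 0, 0, 0, 0, 0, 0, 0, 0, 0, 0, 0, 0, 0, 0, 0, 0, 0, 0, 0])

```text
clock: 14.1
tcp_pos: [0.5405, 0.226, 0.1261]
orientation: [-0.0, 0.653, 0.757, -0.0]
ft_force: [0.7, 0.2, -6.0]
gripper_width: 0.0302
grasp_force: 61.1
```

Run:
```python
from h import *
from plant import manip
plan(.541,.226,.0955,98.4)
c=manip.capture('wrist'); cv2.imwrite('pics/wrist4.png',c['pixels'])
f=210/np.tan(np.radians(c["fov_y"])/2); v,u=np.mgrid[:420,:560]; a=(u-c["cx"])/f; b=(v-c["cy"])/f
r=np.hypot(a,b)+1e-9; k=np.tan(r)/r; d=c["depth"]
W=(np.stack([a*k*d,b*k*d,d],-1)-c["t"])@c["R"]; z=W[...,2]; ok=(d>0)
t=np.radians(8.4); e=np.array([[np.cos(t),np.sin(t)],[-np.sin(t),np.cos(t)]])
q=(W[...,:2]-[.541,.226])@e.T*1000
n=(np.abs(q[...,0])<90)&(np.abs(q[...,1])<70)&ok
J=n&(abs(z-.058)<.004)
for s in(1,-1):
    m=J&(q[...,0]*s>20); print("jaw",s,np.percentile(q[m][:,0]*s,[1,5,50]),np.percentile(q[m][:,1],[1,99]),m.sum())
# light, unsaturated pixels = block
p=c["pixels"].astype(int); L=n&(p.min(-1)>150)&(p.max(-1)-p.min(-1)<30)&(z>.07)&(z<.16)
for lo,hi in((.09,.112),(.14,.16)):
    m=L&(z>lo)&(z<hi)
    if m.sum()>30: print("block z",lo,np.percentile(q[m],[1,99],0).round(1),np.median(z[m]),rect(W,m))
```

```text
t 14.1 tcp [0.5405 0.226  0.1261] yaw 98.42 down [-1.e-03 -2.e-04 -1.e+00] F [ 0.71  0.23 -5.99] w 0.0302 61.1
turn [-0.001   0.      0.0004] then shift [-0.0001  0.0005  0.0306] | shift in present axes [-0.0001  0.0005  0.0306]
jaw 1 [29.3151362  31.44034566 54.62428608] [-43.80022423  50.27250277] 8106
jaw -1 [30.8456984  32.44502057 50.34387958] [-44.32369633  49.31782743] 6124
block z 0.09 [[-16.5  26. ]
 [ 14.5  44.6]] 0.10442964063269305 (array([534.8, 260.7]), array([32. , 19.1]), 8.3, np.float64(104.4), np.int64(2068))
block z 0.14 [[-16.5 -21.9]
 [ 13.7  27.1]] 0.150333516703188 (array([539.9, 227.9]), array([51.1, 32.9]), -81.4, np.float64(150.3), np.int64(6400))
```

View pics/wrist4.png

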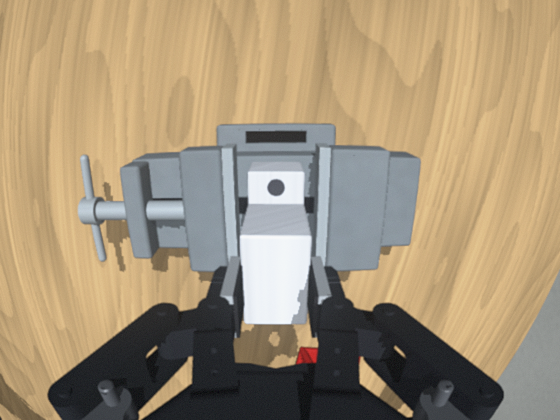

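The wrist view shows the block between the jaw edges (x≈238 and 316), parallel and centred to within about 1 mm. Final lowering.

>>> jog_arm(increments=[0, 0, 0.0005, 0.007, 0, 0, 0, 0, 0, 0, 0.008, 0, 0, 0, 0, 0, 0, 0.008, 0, 0, 0, 0, 0, 0, 0.005, 0, 0, 0, 0, 0, 0, 0.002, 0, 0, 0])

```text
clock: 14.78
tcp_pos: [0.5407, 0.2259, 0.0953]
orientation: [-0.001, 0.653, 0.757, -0.001]
ft_force: [-0.1, -0.8, -4.4]
gripper_width: 0.0304
grasp_force: 61.2
```

>>> jog_arm(increments=[0, 0, 0, 0, 0, 0, 0, 0, 0, 0, 0, 0, 0, 0, 0, 0, 0, 0, 0, 0, 0, 0, 0, 0, 0, 0, 0, 0, 0, 0, 0, 0, 0, 0, 0])

```text
clock: 15.4
tcp_pos: [0.541, 0.2261, 0.096]
orientation: [-0.0, 0.653, 0.757, -0.0]
ft_force: [0.2, -0.0, -4.8]
gripper_width: 0.0307
grasp_force: 61.2
```

>>> jog_arm(increments=[0, 0, 0, 0, 0, 0, 0, 0, 0, 0, 0, 0, 0, 0, 0, 0, 0, 0, 0, 0, 0, 0, 0, 0, 0, 0, 0, 0, 0, 0, 0, 0, 0, 0, 0])

```text
clock: 16.02
tcp_pos: [0.541, 0.226, 0.0959]
orientation: [-0.0, 0.653, 0.757, -0.0]
ft_force: [-0.3, -0.3, -4.6]
gripper_width: 0.0305
grasp_force: 61.2
```

Run:
```python
from h import *
from plant import manip
plan(.541,.226,.0955,98.4)
c=manip.capture('side'); cv2.imwrite('pics/s5.png',cv2.resize(c['pixels'][130:340,100:310],None,fx=2.8,fy=2.8))
```

```text
t 16.02 tcp [0.541  0.226  0.0959] yaw 98.43 down [-1.2e-03 -3.0e-04 -1.0e+00] F [-0.28 -0.3  -4.6 ] w 0.0305 61.2
turn [-0.0012  0.0001  0.0005] then shift [-0.0001  0.      0.0004] | shift in present axes [-0.0001  0.      0.0004]
```

View pics/s5.png

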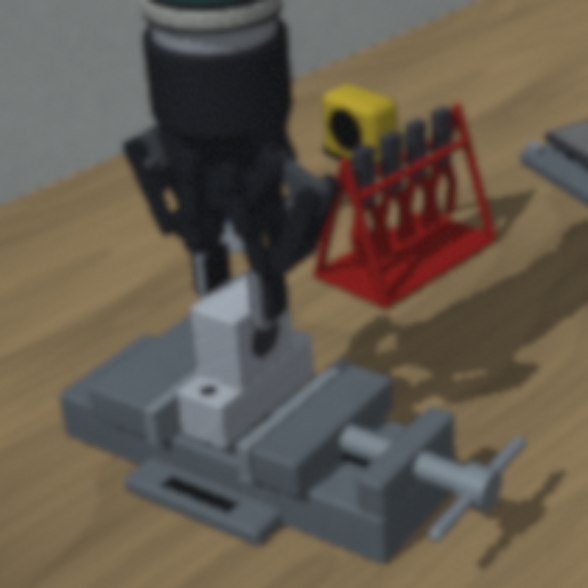

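The side crop shows the block upright between the jaws (foot end at about (207,410)), held clear above the bed. The rack and tape have not moved. The force reading shows only the block's weight, so nothing is touching. I'm handing it in.

```bash
python3 -c "
from plant import manip
print(manip.finish_job())"
```

```text
the job is handed in; nothing more can be done
None
```

The job is handed in at 16 s: I rubbed the block along the deburring plate with the plate sunk about 4–6 mm, by height and force readings, then carried it over the rack and jaws. It is held still in the vise gap, upright, centred to about 1 mm and about 1 cm above the bed; no contact with the vise showed in the force readings or pictures, and no verdict came back.

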